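Set the cutting board over the scrap pan

ROBOT

A 7-joint arm with a two-finger parallel gripper is mounted at the origin on the work surface. World frame = base frame: x ahead of the robot, y to its left, z up, the work surface at z = 0. Lengths are in m, angles in degrees, forces in N, time in s.
With the tool pointing down it reaches from about 0.425 to 0.875 m from the base axis. Payload 4.7 kg.
Tool frame: the origin (TCP) lies at the very end of the fingers, on their centre line; the grasp point (between the pads) lies 19 mm behind it (env.grip_point_offset is the distance from the TCP to the grasp point, in m); z points along the fingers, y is the line along which they close (so a half turn about z gives the same grasp; the last joint's range is limited). The gripper opens to 87 mm and grips with 3 to 60 N. Pads are 19 mm wide; open, the fingers measure 117 mm over their backs; the gripper's body (75 mm by 190 mm) begins 51 mm behind the grasp point.
Start: joints at [-76.026, 18.392, -4.016, 83.108, 1.295, 78.541, -3.26], TCP at [0.148, 0.633, 0.223] pointing down, gripper open.
Joint ranges: [-163.93, 163.93], [-17.29, 119.83], [-79.2, 71.16], [3.27, 140.29], [-89.18, 269.18], [5.43, 117.66], [-154.24, 154.24]. Speed limits (degrees/s): [147.25, 147.25, 180, 180, 180, 180, 180].

INTERFACE

Orientations are given as [roll, pitch, yaw] about the fixed x, y, z axes, in that order (R = Rz(yaw) Ry(pitch) Rx(roll)).
In Python, from cell import env gives the robot as it stands.
- The arm moves only by the tool jog_arm, never from a script. Its argument "motion" is a list of rows, each an object of numbers: "x", "y", "z": the shift along the tool's x, y, z in cm; "ax", "ay", "az": the turn, a rotation vector about the tool's x, y, z in degrees. In form: [{"x": .., "y": .., "z": .., "ax": .., "ay": .., "az": ..}, ...]. A call has exactly 5 rows; each row shifts and turns the commanded pose from where the row before left it, along the tool's axes as they then stand; what a row does not reach is not made up. A row lasts 1/10 s, in which the tool goes at most 50 mm and 8.59 degrees, less where a joint would pass 70% of its speed; a pose out of reach is approached as far as the arm can. A call is refused whole if a number of a shift passes 5 or a number of a turn 8.59, either way. A call with a gripper value outside its range is refused whole. "claw" is the gripper command: -1 is shut, 1 is fully open, values between are in proportion, set as the call begins (left out, the last holds). The fingers move at their own pace and stop on an object; "squeeze" is the grip in N (left out, the last holds). Time passes only in rows, so rows that do not move let the fingers close, or fill a call up. It gives the time, the measured TCP pose, the force, the opening and the grip force at its end, in the units of the state.
- env.get_obs(): the state, without advancing time (a new reading comes with each control period).
- env.read_camera(name): name is "scene" or "top" or "wrist"; returns the picture (480x640x3 uint8, red, green, blue); there is no depth.
- env.camera_params(name): a dict with "fx", "fy", "cx", "cy" (pixels), "extrinsics" (4x4, takes a point from world to camera coordinates). Camera axes: x right, y up, looking along -z (the intrinsics and any distortion apply to the point x, -y, -z); pixel columns grow to the right and rows downward; lengths in m; the calibration is good to about 2 mm. A picture is of the moment at which its call begins: read the wrist's pose just before it. camera_params takes no time and is no camera call; for the wrist camera it gives the pose at the moment of the call.
- env.sign_off(): hands the job in; it is judged then, once.
The state is a dict: "time_s": time; "qpos": joint angles; "joint_velocities": joint speeds; "effort": joint torques, N m; "tool_pos": TCP position; "tool_rot": TCP orientation; "force": force on the tool from outside, world axes, zero at the start; "wrist_torque": the same for the moment, N m; "grip_width": finger opening in m; "grasp_force": force on a finger pad.
Only numpy, scipy, OpenCV 4.12 (cv2) and the standard library are available. Lean on these libraries where they do the work, as an engineer would, in place of code of your own. Each camera call takes 0.05 s, during which the arm holds its last target. There are 200 camera calls.

TASK

Push the thin green cutting board along the steel riser until its marked end sticks out over the scrap pan with the red line right above the riser's edge, lying square to that edge and with neither side hanging off the riser. Only slide it with the fingers, without lifting or tipping it, and leave the pan and everything else where it stands.

Things in the scene. Friction and masses are not known exactly. Their poses are not given: they have to be found in the camera images.
- riser: Fixed low stainless bench riser, 400 (x) x 240 (y) x 65 mm high, flat smooth top at 65 mm above the table. Origin: centre of its underside; z up; its +x points along its length to the end where the scrap pan stands.
- riser_edge (a point): Middle of the riser's top edge at its pan end (riser x = +200 mm, y = 0, z = 65 mm); axes as the riser's: +x points outward over the pan, y runs along the edge.
- board: Loose thin green plastic cutting board, 200 (x) x 130 (y) x 8 mm thick, 0.17 to 0.35 kg, lying flat on the riser, askew by up to about 10 degrees. Origin: centre of its underside, z up, +x towards its marked end with the red line (which lies nearer the pan); the other end, at x = -100 mm, has a black slot printed on it (no hole). It slides with plain friction and stays where the push stops. More than 100 mm of overhang would tip it off.
- board_line (a point): Middle of the straight red line, 5 mm wide, painted across the board's top, 60 mm from the board's marked end (board x = +40 mm, y = 0, z = 8 mm); axes as the board's. With it above the riser's edge the board overhangs by 60 mm.
- scrap_pan: Loose open steel pan with a few vegetable trimmings, 162 (x) x 265 (y) x 40 mm high, standing on the table 10 to 25 mm beyond the riser's pan end, lower than the riser's top. Origin: centre of its underside. Must stay put.
- shaker: Bystander: steel shaker, 46 mm wide, 80 mm high, standing beside the riser. Origin: centre of its underside.
- label_roll: Bystander: roll of white labels, 72 mm wide, 50 mm high, standing on end beside the riser. Origin: centre of its underside.
- squeeze_bottle: Bystander: yellow squeeze bottle with red cap, 56 mm wide, 150 mm high, standing. Origin: centre of its underside.
- steel_cup: Bystander: open steel cup, 72 mm wide, 75 mm high, standing. Origin: centre of its underside.
- spatula: Bystander: spatula with red handle, about 270 mm long and 20 mm high, lying on the table. Origin: underside, near the middle of its length.
- tongs: Bystander: steel tongs with red grips, 250 mm long, 15 mm high, lying on the table. Origin: underside, about the middle of their length.
Mind the look-alikes: they are no part of the job. Of the things that look like the board, the larger one is meant.

How it is judged:
By the outcome, as a careful person would: the job done as asked, in the order asked, and still so for the second after the job is handed in, with the robot touching nothing.
It also fails if it takes over 42 s, if anything falls off the work surface, if the arm or the gripper's body presses on something with over 40 N, if the wrist force passes 120 N, or if a joint passes its speed limit or range.

## Working session

There is one attempt and no reset: what is moved stays moved. The work goes in short steps, Python scripts to look and compute and a tool call to move; the robot and the scene stay as the last step left them, time stands still between calls to the robot, and variables do not carry over. Pictures are saved under pics/ and viewed, at most 10 in all, crops included, and the job is handed in when it is done.

Besides the shell and the picture viewer there is one more tool, called after "Request:" in YAML: its name, and indented under it one key for each argument. jog_arm: Moves the arm, as the interface text tells. Its arguments: {"type":"object","properties":{"motion":{"type":"array"},"claw":{"type":"number"},"squeeze":{"type":"number"}},"required":["motion"]}

```bash
mkdir -p pics; ls; python3 - <<'E'
from cell import env
import cv2,numpy as np
np.set_printoptions(precision=4,suppress=True)
for n in("top","scene"):
    im=env.read_camera(n); cv2.imwrite(f"pics/{n}0.png",im[:,:,::-1]); p=env.camera_params(n); print(n,p)
o=env.get_obs();print(o)
E
```

```text
pics
top {'fx': 440.32648953107446, 'fy': 440.32648953107446, 'cx': 324.6543479837289, 'cy': 240.44224856467324, 'extrinsics': array([[ 0.0196, -0.9997,  0.016 , -0.0444],
       [ 0.9973,  0.0207,  0.071 , -0.4845],
       [-0.0713,  0.0145,  0.9974, -1.0932],
       [ 0.    ,  0.    ,  0.    ,  1.    ]])}
scene {'fx': 496.936840214499, 'fy': 496.936840214499, 'cx': 316.45443601025687, 'cy': 236.9394349047844, 'extrinsics': array([[ 0.3057,  0.9521,  0.0022, -0.1313],
       [-0.7699,  0.2459,  0.5889,  0.3447],
       [ 0.5601, -0.1817,  0.8082, -1.6657],
       [ 0.    ,  0.    ,  0.    ,  1.    ]])}
{'time_s': 0.1, 'qpos': array([-76.0274,  18.4342,  -4.0166,  83.1688,   1.2953,  78.5405,
        -3.2591]), 'joint_velocities': array([-0.032 , -0.0272,  0.0838, -0.1847, -0.093 , -0.1295, -0.0013]), 'effort': array([  0.    , -49.2565,  -0.4058, -31.3402,  -0.0641,   0.0394,
         0.0001]), 'tool_pos': array([0.148 , 0.6324, 0.2216]), 'tool_rot': array([-179.9017,    0.0055,  166.839 ]), 'force': array([-0.1661,  0.012 ,  0.6365]), 'wrist_torque': array([ 0.0025, -0.0009, -0.0023]), 'grasp_force': 0.0, 'grip_width': 0.08721915313971028}
```

View pics/top0.png

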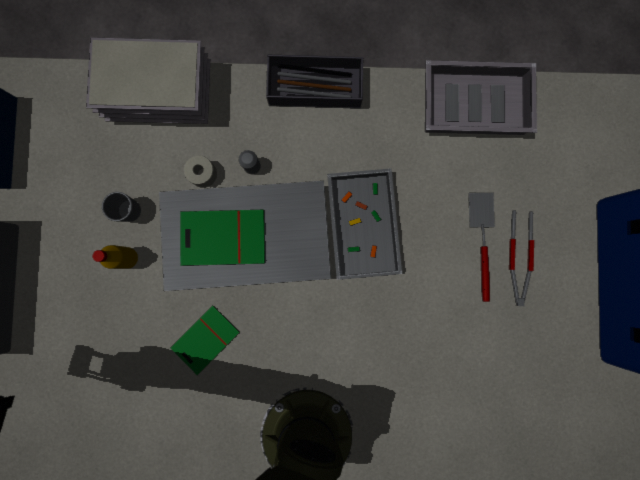

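View pics/scene0.png

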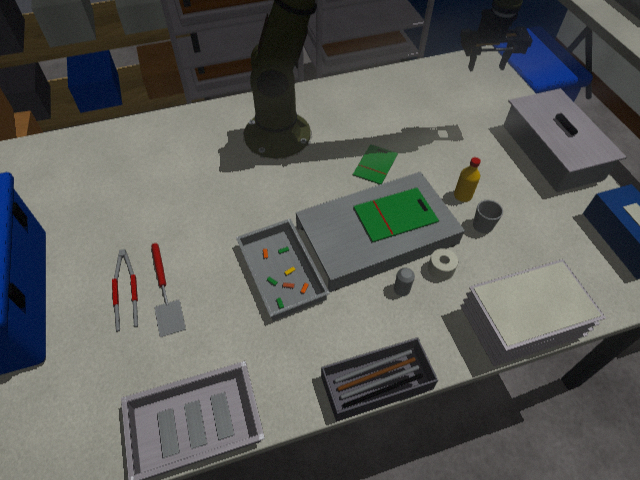

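Candidates for the board: the large green board on the riser, top (222,237), with black slot at (187,238) and red line at column 239; and the smaller green one on the table at (205,340). The description picks the larger one on the riser. A close crop will confirm it, with corners measured.

```bash
cat > h.py <<'E'
from cell import env
import cv2,numpy as np
np.set_printoptions(precision=4,suppress=True)
def ray(name,uv,z,P=None):
    p=P or env.camera_params(name);E=p["extrinsics"];R=E[:3,:3];c=-R.T@E[:3,3]
    uv=np.atleast_2d(uv).astype(float)
    d=np.c_[(uv[:,0]-p["cx"])/p["fx"],-(uv[:,1]-p["cy"])/p["fy"],-np.ones(len(uv))]@R
    return c+d*((z-c[2])/d[:,2])[:,None]
def proj(name,X):
    p=env.camera_params(name);E=p["extrinsics"];c=np.atleast_2d(X)@E[:3,:3].T+E[:3,3]
    return np.c_[p["cx"]+p["fx"]*c[:,0]/-c[:,2],p["cy"]-p["fy"]*c[:,1]/-c[:,2]]
def board(im,top=.073):
    "board (green+red+slot inside) as min-area rectangle, and the line's centre, in world"
    h=cv2.cvtColor(im,cv2.COLOR_RGB2HSV)
    g=cv2.inRange(h,(45,120,40),(75,255,255))
    n,l,s,_=cv2.connectedComponentsWithStats(cv2.morphologyEx(g,cv2.MORPH_CLOSE,np.ones((9,9))))
    k=1+np.argmax(s[1:,4]); c=max(cv2.findContours((l==k).astype('uint8'),0,1)[0],key=cv2.contourArea)
    W=ray("top",c[:,0,:],top)[:,:2]
    r=cv2.minAreaRect((W*1000).astype('float32'))
    m=((h[:,:,0]<8)|(h[:,:,0]>172))&(h[:,:,1]>120)&(cv2.erode((l==k).astype('uint8'),np.ones((3,3)))>0)
    v,u=np.nonzero(m); L=ray("top",np.c_[u,v],top)[:,:2]*1000
    f=cv2.fitLine(L.astype('float32'),cv2.DIST_L2,0,.01,.01).ravel()
    return r,cv2.boxPoints(r),L.mean(0),np.degrees(np.arctan2(f[1],f[0]))
E
python3 - <<'E'
from h import *
im=cv2.imread("pics/top0.png")[:,:,::-1].copy()
print(board(im))
c=cv2.resize(im[160:300,150:410],None,fx=3,fy=3,interpolation=cv2.INTER_CUBIC)
c=np.clip(c*1.6,0,255).astype('uint8')
cv2.imwrite("pics/crop0.png",c[:,:,::-1])
E
```

```text
(((484.6626281738281, 210.16046142578125), (128.8975830078125, 197.6067352294922), 2.44183349609375), array([[416.0628, 306.1283],
       [424.4819, 108.701 ],
       [553.2625, 114.1927],
       [544.8434, 311.62  ]], dtype=float32), array([492.2317, 172.2411]), np.float32(2.9037309))
```

View pics/crop0.png

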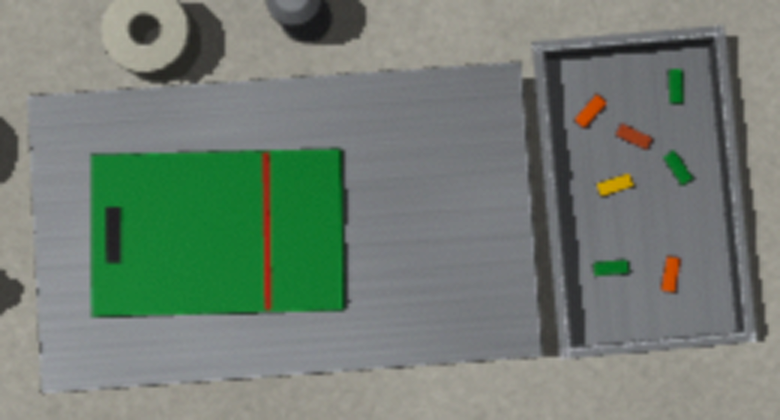

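```bash
cat >> h.py <<'E'
def riser():
    c=np.array([[29,95],[521,62],[540,356.5],[42,392]])
    W=ray("top",(c+.5)/3-.5+[150,160],.065)[:,:2]*1000
    M=np.array([[-200,120],[200,120],[200,-120],[-200,-120.]])
    A=W-W.mean(0);U,S,V=np.linalg.svd(M.T@A);R=(U@np.diag([1,np.linalg.det(U@V)])@V).T
    return W.mean(0),R,W,A-M@R.T
def inriser(r,b):
    return (np.atleast_2d(b)-r[0])@r[1]
E
python3 - <<'E'
from h import *
r=riser();print(r[0],r[1],np.degrees(np.arctan2(r[1][1,0],r[1][0,0])));print(r[2]);print(r[3])
im=cv2.imread("pics/top0.png")[:,:,::-1].copy()
b=board(im);B=inriser(r,b[1]);print("corners",B,"line",inriser(r,b[2]))
d=r[1].T@np.array([np.cos(np.radians(b[3])),np.sin(np.radians(b[3]))]);print("line ang",np.degrees(np.arctan2(d[1],d[0])))
P=env.camera_params("top");print(-P["extrinsics"][:3,:3].T@P["extrinsics"][:3,3])
h=cv2.inRange(cv2.cvtColor(im,cv2.COLOR_RGB2HSV),(45,120,40),(75,255,255))
print(ray("top",[[200,171],[249,160],[120,207],[97,256]],.06))
w=env.read_camera("wrist");cv2.imwrite("pics/w0.png",w[:,:,::-1])
E
```

```text
[491.6977 159.9508] [[ 0.0892  0.996 ]
 [-0.996   0.0892]] -84.88052704451066
[[592.6703 368.3082]
 [628.7047 -27.8306]
 [390.569  -47.7518]
 [354.8468 347.0775]]
[[-0.7021 -1.5527]
 [-0.3608  0.7128]
 [ 0.546   2.2075]
 [ 0.5169 -1.3675]]
corners [[-152.3435  -62.2893]
 [  45.0475  -71.5208]
 [  51.0692   57.2361]
 [-146.3218   66.4676]] line [[-12.1936   1.6286]]
line ang 87.78425793554405
[ 0.4061 -0.0185  1.1254]
[[0.6459 0.2737 0.06  ]
 [0.676  0.1553 0.06  ]
 [0.5531 0.463  0.06  ]
 [0.4335 0.5116 0.06  ]]
```

The crop shows the large board with its black slot at crop (113,235) and red line at (266,230), so this is the right one. The riser's pan edge runs from (521,62) to (540,356). I'll push the slot end with both open fingers, tool y along the edge. First comes the yaw turn of about 71.7°.

Request:
jog_arm:
  motion:
    - {"az": 8}
    - {"az": 8}
    - {"az": 8}
    - {"az": 8}
    - {"az": 8}
  claw: 1

```text
$.motion[0]: bad value
```

Request:
jog_arm:
  motion:
    - {"az": 8}
    - {"az": 8}
    - {"az": 8}
    - {"az": 7.7}
    - {"az": 0}

```text
$.motion[0]: bad value
```

```bash
cat > st.py <<'E'
from h import *
from scipy.spatial.transform import Rotation as Ro
import sys
o=env.get_obs();r=riser();t=o["tool_pos"]
print("t",o["time_s"],"pos",t,"rot",o["tool_rot"],"riser xy",inriser(r,t[:2]*1000),"F",o["force"])
print("yaw err",o["tool_rot"][2]-95.12)
if len(sys.argv)>3:
    g=np.array([float(a) for a in sys.argv[1:4]]) # riser x,y mm, z mm
    w=np.r_[r[0]+r[1]@g[:2],g[2]]/10-t*100
    print("tool shift cm",Ro.from_euler("xyz",o["tool_rot"],degrees=True).inv().apply(w))
E
python3 st.py -185 2 221
```

```text
t 0.15 pos [0.148  0.6325 0.2217] rot [-179.9155    0.0022  166.8353] riser xy [[-501.3444 -300.1913]] F [ 0.1055 -0.7871  0.0425]
yaw err 71.71531639837667
tool shift cm [-38.6181 -20.5565   0.103 ]
```

All six numbers are needed in each row.

Request:
jog_arm:
  motion:
    - {"x": 0, "y": 0, "z": 0, "ax": 0, "ay": 0, "az": 8}
    - {"x": 0, "y": 0, "z": 0, "ax": 0, "ay": 0, "az": 8}
    - {"x": 0, "y": 0, "z": 0, "ax": 0, "ay": 0, "az": 8}
    - {"x": 0, "y": 0, "z": 0, "ax": 0, "ay": 0, "az": 8}
    - {"x": 0, "y": 0, "z": 0, "ax": 0, "ay": 0, "az": 8}
  claw: 1

```text
time_s: 0.65
tool_pos: [0.148, 0.6327, 0.2221]
tool_rot: [-180.0, 0.0, 126.5]
force: [0.6, 0.2, -0.7]
grip_width: 0.087
grasp_force: 0.0
```

Request:
jog_arm:
  motion:
    - {"x": 0, "y": 0, "z": 0, "ax": 0, "ay": 0, "az": 8}
    - {"x": 0, "y": 0, "z": 0, "ax": 0, "ay": 0, "az": 8}
    - {"x": 0, "y": 0, "z": 0, "ax": 0, "ay": 0, "az": 8}
    - {"x": 0, "y": 0, "z": 0, "ax": 0, "ay": 0, "az": 7.7}
    - {"x": 0, "y": 0, "z": 0, "ax": 0, "ay": 0, "az": 0}

```text
time_s: 1.15
tool_pos: [0.148, 0.6327, 0.2222]
tool_rot: [180.0, 0.0, 95.1]
force: [0.9, 0.1, 0.2]
grip_width: 0.0868
grasp_force: 0.0
```

```bash
python3 st.py -185 2 221
```

```text
t 1.15 pos [0.148  0.6327 0.2222] rot [179.9978   0.0401  95.1138] riser xy [[-501.5474 -300.1133]] F [0.8869 0.0554 0.1874]
yaw err -0.006172645235295704
tool shift cm [-31.6517  30.2144   0.1393]
```

Request:
jog_arm:
  motion:
    - {"x": -3, "y": 2.9, "z": 0, "ax": 0, "ay": 0, "az": 0}
    - {"x": -3, "y": 2.9, "z": 0, "ax": 0, "ay": 0, "az": 0}
    - {"x": -3, "y": 2.9, "z": 0, "ax": 0, "ay": 0, "az": 0}
    - {"x": -3, "y": 2.9, "z": 0, "ax": 0, "ay": 0, "az": 0}
    - {"x": -3, "y": 2.9, "z": 0, "ax": 0, "ay": 0, "az": 0}

```text
time_s: 1.65
tool_pos: [0.307, 0.4952, 0.2225]
tool_rot: [180.0, -0.0, 95.4]
force: [1.3, 0.5, 0.9]
grip_width: 0.0868
grasp_force: 0.0
```

Request:
jog_arm:
  motion:
    - {"x": -3, "y": 2.9, "z": 0, "ax": 0, "ay": 0, "az": 0}
    - {"x": -3, "y": 2.9, "z": 0, "ax": 0, "ay": 0, "az": 0}
    - {"x": -3, "y": 2.9, "z": 0, "ax": 0, "ay": 0, "az": 0}
    - {"x": -3, "y": 2.9, "z": 0, "ax": 0, "ay": 0, "az": 0}
    - {"x": -3, "y": 2.9, "z": 0, "ax": 0, "ay": 0, "az": 0}

```text
time_s: 2.15
tool_pos: [0.4648, 0.3588, 0.2226]
tool_rot: [180.0, -0.0, 95.4]
force: [0.4, 0.3, -1.0]
grip_width: 0.0869
grasp_force: 0.0
```

```bash
python3 st.py -180 2 90
```

```text
t 2.15 pos [0.4648 0.3588 0.2226] rot [179.9944  -0.0122  95.3568] riser xy [[-200.4354   -9.0631]] F [ 0.4394  0.2882 -0.954 ]
yaw err 0.23679675254693677
tool shift cm [-2.0509  1.0965 13.2603]
```

Request:
jog_arm:
  motion:
    - {"x": -0.9, "y": 0.5, "z": 3, "ax": 0, "ay": 0, "az": 0}
    - {"x": -0.9, "y": 0.5, "z": 3, "ax": 0, "ay": 0, "az": 0}
    - {"x": 0, "y": 0, "z": 3, "ax": 0, "ay": 0, "az": 0}
    - {"x": 0, "y": 0, "z": 3, "ax": 0, "ay": 0, "az": 0}
    - {"x": 0, "y": 0, "z": 0.5, "ax": 0, "ay": 0, "az": 0}

```text
time_s: 2.65
tool_pos: [0.4729, 0.3411, 0.0936]
tool_rot: [-179.7, 0.2, 95.3]
force: [0.4, 0.2, -0.1]
grip_width: 0.087
grasp_force: 0.0
```

Request:
jog_arm:
  motion:
    - {"x": 0, "y": 0, "z": 0, "ax": 0, "ay": 0, "az": 0}
    - {"x": 0, "y": 0, "z": 0, "ax": 0, "ay": 0, "az": 0}
    - {"x": 0, "y": 0, "z": 0, "ax": 0, "ay": 0, "az": 0}
    - {"x": 0, "y": 0, "z": 0, "ax": 0, "ay": 0, "az": 0}
    - {"x": 0, "y": 0, "z": 0, "ax": 0, "ay": 0, "az": 0}

```text
time_s: 3.15
tool_pos: [0.4758, 0.3435, 0.0986]
tool_rot: [179.9, -0.1, 95.2]
force: [-1.0, 0.3, 0.2]
grip_width: 0.0869
grasp_force: 0.0
```

```bash
python3 st.py -175 2 68; python3 - <<'E'
from h import *
t=cv2.resize(env.read_camera("top")[150:310,100:410],None,fx=2,fy=2)
w=cv2.resize(env.read_camera("wrist"),(427,320))
w=np.r_[w,np.zeros((0,427,3),'uint8')]
s=env.read_camera("scene")[140:300,290:500];s=cv2.resize(s,None,fx=1.7,fy=1.7)
a=np.zeros((600,800,3),'uint8');a[:320,:620]=t;a[325:325+272,:357]=s;a[325:325+275,365:365+427]=w[:275]
cv2.imwrite("pics/a.png",a[:,:,::-1])
E
```

```text
t 3.15 pos [0.4758 0.3435 0.0986] rot [179.9238  -0.0649  95.1537] riser xy [[-184.2285    0.5033]] F [-1.004   0.3011  0.2497]
yaw err 0.03374129562230621
tool shift cm [-0.9264  0.1451  3.0567]
```

View pics/a.png

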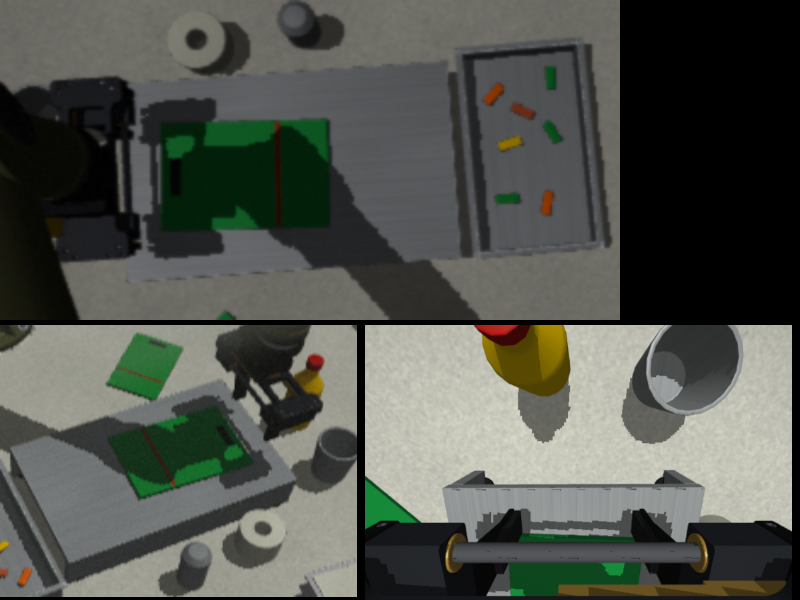

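The composite shows the gripper behind the slot end, with nothing touched. The board still lies at about (245,175) in the top panel, and the bottle and cup stand clear behind the gripper. Next I'll descend to a tip height of about 68.5 mm.

Request:
jog_arm:
  motion:
    - {"x": 0, "y": 0, "z": 1, "ax": 0, "ay": 0, "az": 0}
    - {"x": 0, "y": 0, "z": 1, "ax": 0, "ay": 0, "az": 0}
    - {"x": 0, "y": 0, "z": 0.6, "ax": 0, "ay": 0, "az": 0}
    - {"x": 0, "y": 0, "z": 0.2, "ax": 0, "ay": 0, "az": 0}
    - {"x": 0, "y": 0, "z": 0, "ax": 0, "ay": 0, "az": 0}

```text
time_s: 3.8
tool_pos: [0.475, 0.3428, 0.0688]
tool_rot: [-179.9, 0.0, 95.1]
force: [0.3, 0.4, -0.2]
grip_width: 0.087
grasp_force: 0.0
```

Request:
jog_arm:
  motion:
    - {"x": 0, "y": 0, "z": 0, "ax": 0, "ay": 0, "az": 0}
    - {"x": 0, "y": 0, "z": 0, "ax": 0, "ay": 0, "az": 0}
    - {"x": 0, "y": 0, "z": 0, "ax": 0, "ay": 0, "az": 0}
    - {"x": 0, "y": 0, "z": 0, "ax": 0, "ay": 0, "az": 0}
    - {"x": 0, "y": 0, "z": 0, "ax": 0, "ay": 0, "az": 0}

```text
time_s: 4.3
tool_pos: [0.4754, 0.3431, 0.0698]
tool_rot: [180.0, -0.0, 95.1]
force: [0.9, 0.3, 0.6]
grip_width: 0.087
grasp_force: 0.0
```

Request:
jog_arm:
  motion:
    - {"x": -0.3, "y": 0, "z": 0.15, "ax": 0, "ay": 0, "az": 0}
    - {"x": -0.5, "y": 0, "z": 0, "ax": 0, "ay": 0, "az": 0}
    - {"x": -0.5, "y": 0, "z": 0, "ax": 0, "ay": 0, "az": 0}
    - {"x": -0.5, "y": 0, "z": 0, "ax": 0, "ay": 0, "az": 0}
    - {"x": -0.5, "y": 0, "z": 0, "ax": 0, "ay": 0, "az": 0}

```text
time_s: 4.8
tool_pos: [0.4773, 0.3199, 0.0681]
tool_rot: [-180.0, -0.0, 95.1]
force: [0.1, 1.1, -0.4]
grip_width: 0.0872
grasp_force: 0.6
```

Request:
jog_arm:
  motion:
    - {"x": -0.5, "y": 0, "z": 0, "ax": 0, "ay": 0, "az": 0}
    - {"x": -0.5, "y": 0, "z": 0, "ax": 0, "ay": 0, "az": 0}
    - {"x": -0.5, "y": 0, "z": 0, "ax": 0, "ay": 0, "az": 0}
    - {"x": -0.5, "y": 0, "z": 0, "ax": 0, "ay": 0, "az": 0}
    - {"x": -0.5, "y": 0, "z": 0, "ax": 0, "ay": 0, "az": 0}

```text
time_s: 5.3
tool_pos: [0.4797, 0.2949, 0.0681]
tool_rot: [180.0, -0.0, 95.1]
force: [-0.2, 1.4, -0.6]
grip_width: 0.087
grasp_force: 0.6
```

```bash
python3 st.py 20 2 68;python3 - <<'E'
from h import *
im=env.read_camera("top");b=board(im);r=riser();print(inriser(r,b[1]),inriser(r,b[2]),b[3]+84.88)
E
```

```text
t 5.3 pos [0.4797 0.2949 0.0681] rot [179.9935  -0.0045  95.139 ] riser xy [[-135.4427    0.0929]] F [-0.2069  1.3742 -0.6422]
yaw err 0.01900085702970955
tool shift cm [-15.5443   0.1854   0.0057]
[[-128.1869 -320.8673]
 [ -24.2487 -229.3254]
 [ -82.7301 -162.9247]
 [-186.6683 -254.4666]] [[ -82.8015 -227.4652]] 131.68137
```

The 1.4 N push force shows contact with the board. The automatic detection locked onto the small look-alike because of shadow, so I'm ignoring that reading and continuing the push.

Request:
jog_arm:
  motion:
    - {"x": -0.8, "y": 0, "z": 0, "ax": 0, "ay": 0, "az": 0}
    - {"x": -0.8, "y": 0, "z": 0, "ax": 0, "ay": 0, "az": 0}
    - {"x": -0.8, "y": 0, "z": 0, "ax": 0, "ay": 0, "az": 0}
    - {"x": -0.8, "y": 0, "z": 0, "ax": 0, "ay": 0, "az": 0}
    - {"x": -0.8, "y": 0, "z": 0, "ax": 0, "ay": 0, "az": 0}

```text
time_s: 5.85
tool_pos: [0.4834, 0.2546, 0.0682]
tool_rot: [180.0, -0.0, 95.1]
force: [0.5, 1.8, -0.2]
grip_width: 0.0871
grasp_force: 0.7
```

Request:
jog_arm:
  motion:
    - {"x": -0.8, "y": 0, "z": 0, "ax": 0, "ay": 0, "az": 0}
    - {"x": -0.8, "y": 0, "z": 0, "ax": 0, "ay": 0, "az": 0}
    - {"x": -0.8, "y": 0, "z": 0, "ax": 0, "ay": 0, "az": 0}
    - {"x": -0.8, "y": 0, "z": 0, "ax": 0, "ay": 0, "az": 0}
    - {"x": -0.8, "y": 0, "z": 0, "ax": 0, "ay": 0, "az": 0}

```text
time_s: 6.35
tool_pos: [0.4869, 0.215, 0.0681]
tool_rot: [180.0, -0.0, 95.1]
force: [-0.8, 1.3, 0.3]
grip_width: 0.0869
grasp_force: 0.9
```

Request:
jog_arm:
  motion:
    - {"x": -0.8, "y": 0, "z": 0, "ax": 0, "ay": 0, "az": 0}
    - {"x": -0.8, "y": 0, "z": 0, "ax": 0, "ay": 0, "az": 0}
    - {"x": -0.8, "y": 0, "z": 0, "ax": 0, "ay": 0, "az": 0}
    - {"x": -0.6, "y": 0, "z": 0, "ax": 0, "ay": 0, "az": 0}
    - {"x": -0.4, "y": 0, "z": 0, "ax": 0, "ay": 0, "az": 0}

```text
time_s: 6.85
tool_pos: [0.49, 0.181, 0.0681]
tool_rot: [180.0, -0.0, 95.1]
force: [0.2, 1.3, 0.1]
grip_width: 0.0868
grasp_force: 0.9
```

```bash
python3 st.py 45 2 68; python3 - <<'E'
from h import *
im=env.read_camera("top")
c=cv2.resize(im[160:300,150:410],None,fx=3,fy=3,interpolation=cv2.INTER_CUBIC)
cv2.imwrite("pics/crop1.png",np.clip(c[:,:,::-1]*1.6,0,255).astype('uint8'))
E
```

```text
t 6.85 pos [0.49   0.181  0.0681] rot [179.9941  -0.005   95.0991] riser xy [[-21.129    0.1488]] F [0.2311 1.2939 0.0649]
yaw err -0.020916627133374277
tool shift cm [-6.6128  0.1875  0.0115]
```

View pics/crop1.png

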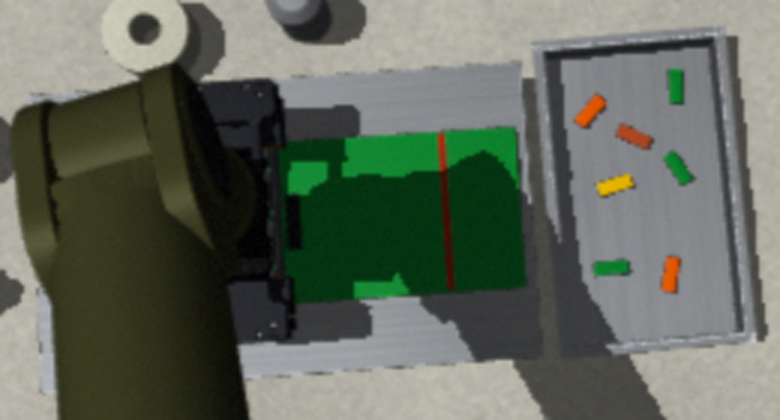

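The board has followed square. The red line runs from crop (442,132) to (451,290), the marked end is at columns 517–526, and the riser edge is still at 521–540.

```bash
cat >> h.py <<'E'
def cr(pts,z=.073):
    return inriser(riser(),ray("top",(np.array(pts)+.5)/3-.5+[150,160],z)[:,:2]*1000)
E
python3 - <<'E'
from h import *
L=cr([[442,132],[451,290],[517,127],[526,286]]);print(L)
im=env.read_camera("top")
h=cv2.cvtColor(im,cv2.COLOR_RGB2HSV)
m=((h[:,:,0]<8)|(h[:,:,0]>172))&(h[:,:,1]>110)
m[:203]=0;m[258:]=0;m[:,:290]=0;m[:,307:]=0
v,u=np.nonzero(m);X=inriser(riser(),ray("top",np.c_[u,v],.073)[:,:2]*1000)
print(len(u),X.mean(0),np.polyfit(X[:,1],X[:,0],1))
E
```

```text
[[131.8032  65.4989]
 [130.6666 -61.5527]
 [192.1545  65.4942]
 [190.4551 -62.5019]]
62 [131.1282   0.1947] [  0.0003 131.1282]
```

Request:
jog_arm:
  motion:
    - {"x": -0.6, "y": 0, "z": 0, "ax": 0, "ay": 0, "az": 0}
    - {"x": -0.8, "y": 0, "z": 0, "ax": 0, "ay": 0, "az": 0}
    - {"x": -0.8, "y": 0, "z": 0, "ax": 0, "ay": 0, "az": 0}
    - {"x": -0.8, "y": 0, "z": 0, "ax": 0, "ay": 0, "az": 0}
    - {"x": -0.7, "y": 0, "z": 0, "ax": 0, "ay": 0, "az": 0}

```text
time_s: 7.45
tool_pos: [0.4932, 0.1438, 0.068]
tool_rot: [-180.0, 0.0, 95.1]
force: [-0.0, 1.4, -0.9]
grip_width: 0.0871
grasp_force: 0.7
```

Request:
jog_arm:
  motion:
    - {"x": -0.7, "y": 0, "z": 0, "ax": 0, "ay": 0, "az": 0}
    - {"x": -0.6, "y": 0, "z": 0, "ax": 0, "ay": 0, "az": 0}
    - {"x": -0.5, "y": 0, "z": 0, "ax": 0, "ay": 0, "az": 0}
    - {"x": -0.3, "y": 0, "z": 0, "ax": 0, "ay": 0, "az": 0}
    - {"x": -0.2, "y": 0, "z": 0, "ax": 0, "ay": 0, "az": 0}

```text
time_s: 7.95
tool_pos: [0.4952, 0.1217, 0.068]
tool_rot: [-180.0, -0.0, 95.1]
force: [-0.2, 0.6, -0.6]
grip_width: 0.0873
grasp_force: 0.6
```

```bash
python3 st.py 45 2 68; python3 - <<'E'
from h import *
im=env.read_camera("top"); cv2.imwrite("pics/top2.png",im[:,:,::-1])
c=cv2.resize(im[175:290,285:365],None,fx=5,fy=5,interpolation=cv2.INTER_CUBIC)
s=env.read_camera("scene");cv2.imwrite("pics/scene2.png",s[:,:,::-1])
d=cv2.resize(s[185:300,270:350],None,fx=5,fy=5,interpolation=cv2.INTER_CUBIC)
a=np.hstack([c,d]);cv2.imwrite("pics/crop2.png",np.clip(a[:,:,::-1]*1.6,0,255).astype('uint8'))
E
```

```text
t 7.95 pos [0.4952 0.1217 0.068 ] rot [-179.9938   -0.0007   95.1256] riser xy [[38.4367  0.0339]] F [-0.2018  0.5932 -0.5792]
yaw err 0.0056277562559188254
tool shift cm [-0.6563  0.1965  0.0001]
```

View pics/crop2.png

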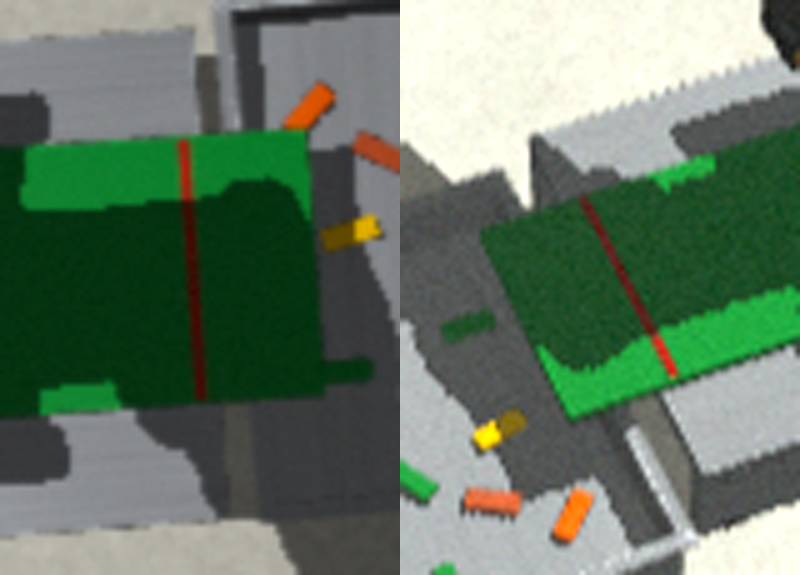

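Left panel: red line from (184,140) to (201,400), riser edge from (193,30) to (228,520), so several mm remain. I'll fit both at subpixel level.

```bash
cat >> h.py <<'E'
def edge():
    g=cv2.cvtColor(cv2.imread("pics/top0.png"),cv2.COLOR_BGR2GRAY).astype(float);P=[]
    for v in range(188,272):
        u0=324+(v-181)*6.3/98
        s=np.arange(int(u0)-5,int(u0)+6);d=np.clip(g[v,s[:-1]]-g[v,s[1:]],0,None)
        d[np.abs(s[:-1]+.5-u0)>2.6]=0
        if d.sum()>20:P.append([(d*(s[:-1]+.5)).sum()/d.sum(),v])
    return inriser(riser(),ray("top",P,.065)[:,:2]*1000)
def line(im,lo,hi):
    I=im.astype(float);P=[]
    for v in range(206,253):
        s=np.arange(lo,hi);w=np.clip(I[v,s,0]-I[v,s,1],0,None)/(I[v,s].sum(1)+1)   # redness
        if w.max()>.1:P.append([(w*s).sum()/w.sum(),v])
    return inriser(riser(),ray("top",P,.073)[:,:2]*1000)
def rfit(X):
    for _ in range(3):
        p=np.polyfit(X[:,1],X[:,0],1);e=np.abs(np.polyval(p,X[:,1])-X[:,0]);X=X[e<2.5*np.median(e)+.1]
    return "x at y=0 %.2f, tilt deg %.2f, rms %.2f, n %d"%(p[1],np.degrees(np.arctan(p[0])),e.std(),len(X))
E
python3 - <<'E'
from h import *
print("edge",rfit(edge()))
im=cv2.imread("pics/top2.png")[:,:,::-1]
print("line",rfit(line(im,317,330)))
# scene: edge pts and line pts from view
def s(p,z): return inriser(riser(),ray("scene",(np.array(p)-[400,0]+.5)/5-.5+[270,185],z)[:,:2]*1000)
print(s([[532,136],[661,392],[705,474]],.065)); print(s([[585,199],[673,375]],.073))
E
```

```text
edge x at y=0 199.10, tilt deg -0.24, rms 0.34, n 84
line x at y=0 190.08, tilt deg -0.02, rms 0.12, n 47
[[ 197.881  -118.6504]
 [ 198.8323   65.5243]
 [ 197.8599  119.5495]]
[[189.6361 -60.4787]
 [191.1335  63.0774]]
```

Request:
jog_arm:
  motion:
    - {"x": -0.2, "y": 0, "z": 0, "ax": 0, "ay": 0, "az": 0}
    - {"x": -0.25, "y": 0, "z": 0, "ax": 0, "ay": 0, "az": 0}
    - {"x": -0.2, "y": 0, "z": 0, "ax": 0, "ay": 0, "az": 0}
    - {"x": -0.12, "y": 0, "z": 0, "ax": 0, "ay": 0, "az": 0}
    - {"x": -0.05, "y": 0, "z": 0, "ax": 0, "ay": 0, "az": 0}

```text
time_s: 8.55
tool_pos: [0.496, 0.1137, 0.0681]
tool_rot: [180.0, -0.0, 95.1]
force: [-0.1, 0.6, -0.4]
grip_width: 0.087
grasp_force: 0.7
```

```bash
python3 st.py; python3 - <<'E'
from h import *
im=env.read_camera("top"); print("line",rfit(line(im,320,334)))
c=cv2.resize(im[175:290,285:365],None,fx=5,fy=5,interpolation=cv2.INTER_CUBIC)
s=env.read_camera("scene")
d=cv2.resize(s[185:300,270:350],None,fx=5,fy=5,interpolation=cv2.INTER_CUBIC)
a=np.hstack([c,d]);cv2.imwrite("pics/crop3.png",np.clip(a[:,:,::-1]*1.6,0,255).astype('uint8'))
E
```

```text
t 8.55 pos [0.496  0.1137 0.0681] rot [179.9914  -0.0066  95.1242] riser xy [[46.4936  0.1519]] F [-0.1205  0.6337 -0.4059]
yaw err 0.004208750149985008
line x at y=0 198.10, tilt deg 0.12, rms 0.12, n 47
```

View pics/crop3.png

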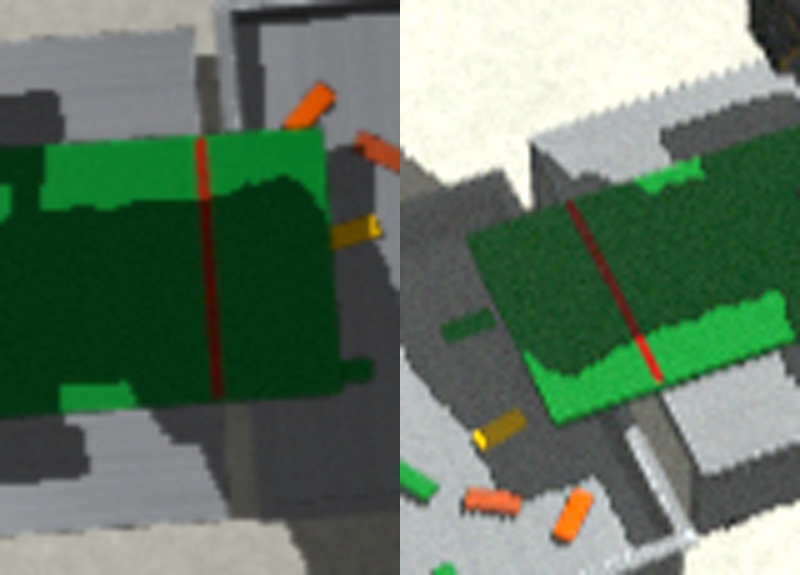

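The line now runs from left-panel (202,140) to (218,398), on the riser edge within about 0.5 mm and square to it. I'll back off and rise.

Request:
jog_arm:
  motion:
    - {"x": 0.5, "y": 0, "z": 0, "ax": 0, "ay": 0, "az": 0}
    - {"x": 1, "y": 0, "z": 0, "ax": 0, "ay": 0, "az": 0}
    - {"x": 1.5, "y": 0, "z": -1, "ax": 0, "ay": 0, "az": 0}
    - {"x": 2, "y": 0, "z": -3, "ax": 0, "ay": 0, "az": 0}
    - {"x": 3, "y": 0, "z": -3, "ax": 0, "ay": 0, "az": 0}

```text
time_s: 9.15
tool_pos: [0.4883, 0.193, 0.1384]
tool_rot: [-179.9, 0.1, 95.0]
force: [1.8, 0.2, -0.4]
grip_width: 0.087
grasp_force: 0.0
```

Request:
jog_arm:
  motion:
    - {"x": 2, "y": 0, "z": -3, "ax": 0, "ay": 0, "az": 0}
    - {"x": 2, "y": 0, "z": -3, "ax": 0, "ay": 0, "az": 0}
    - {"x": 1, "y": 0, "z": -1, "ax": 0, "ay": 0, "az": 0}
    - {"x": 0, "y": 0, "z": 0, "ax": 0, "ay": 0, "az": 0}
    - {"x": 0, "y": 0, "z": 0, "ax": 0, "ay": 0, "az": 0}

```text
time_s: 9.65
tool_pos: [0.4838, 0.2423, 0.2067]
tool_rot: [-179.9, 0.1, 95.1]
force: [0.3, 0.6, -0.7]
grip_width: 0.087
grasp_force: 0.0
```

```bash
python3 st.py; python3 - <<'E'
from h import *
im=env.read_camera("top"); print("line",rfit(line(im,320,334)))
t=cv2.resize(im[150:310,90:410],None,fx=2.5,fy=2.5)
cv2.imwrite("pics/fin.png",np.clip(t[:,:,::-1]*1.5,0,255).astype('uint8'))
E
```

```text
t 9.65 pos [0.4838 0.2423 0.2067] rot [-179.9083    0.0942   95.1207] riser xy [[-82.7261  -0.5018]] F [ 0.3418  0.5911 -0.6699]
yaw err 0.0006677772312571051
line x at y=0 198.11, tilt deg 0.04, rms 0.13, n 47
```

View pics/fin.png

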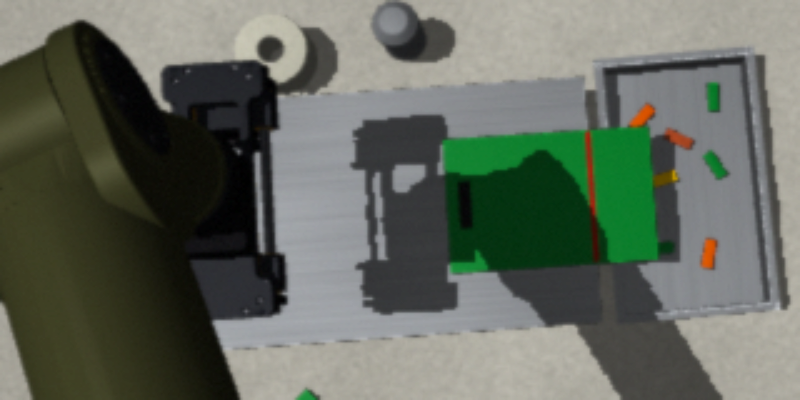

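The board stayed put with the line at (592,195) on the riser edge, square and inside both sides of the riser. The pan, roll and shaker haven't moved, and the gripper is clear, so I'm handing in.

```bash
python3 -c "
from cell import env
print(env.sign_off())"
```

```text
the job is handed in; nothing more can be done
None
```

The board is pushed into place with its red line above the riser's edge to within about 1 mm by camera measurement and square to it, neither side hangs off, the pan and its neighbours look unmoved, and the job was handed in at about 9.7 s (no verdict was returned).

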